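Index the oar-grip blank to the scanner

TASK

On the bench a sled runs on a rail, carrying a dark turned wooden blank that has a square pad on one side. Turn the blank so that its pad faces the side of the rail where the grey scanner block stands, and slide the sled along the rail to the next stop, the one in front of the scanner, until it clicks in with the pad looking straight at the scanner's window. Leave the blank standing in its ring on the sled, and do not shift or knock over the bottle, the cork block and the chisel beside the rail.

Things in the scene. Friction and masses are not known exactly. Their poses are not given: they have to be found in the camera images.
- rail: Fixed rail: plywood base 140 x 640 x 16 mm, two aluminium bars on it (top 30 mm up), an end stop at each end. Origin: centre of its underside. y runs along the rail (to the robot's left at yaw 0), x across it, away from the robot. Three detent stops (pairs of steel ridges) at y = -140, 0, +140 mm: they catch the sled's spring plunger within about 6 mm and need about 12 N to leave.
- sled (a joint): Position of the sled along the rail's y axis in m: 0 at the middle stop (where it starts), +0.14 at the left stop, -0.14 at the right stop; it can run past these to +-0.19. Friction is about 1.5 N.
- sled_seat (a point): Centre of the sled, on top of its plywood deck (130 mm across the rail x 210 mm along it, top 49 mm above the bench), in the middle of a metal locating ring (inner diameter 55 mm, outer 68 mm, 10 mm high) that holds the blank's foot. Axes as the rail's.
- sled_handle_left (a point): Centre of the top of the pale wooden handle block at the sled's +y end: 40 mm across the rail x 28 mm along it x 60 mm high, top 109 mm above the bench, 88 mm from the sled's centre.
- sled_handle_right (a point): The same for the like handle block at the sled's -y end.
- blank: Loose turned blank of dark wood, 0.2 kg, 135 mm tall, standing in the sled's ring with 2.5 mm play: diameter 50 mm up to 84 mm, a round grip of 42 mm diameter above 90 mm. A square pad 34 mm wide stands proud on one side from 16 to 82 mm up, its flat face 39 mm from the axis. Origin: centre of the foot; z up; x points from the axis out through the pad.
- blank_pad (a point): Centre of the pad's flat face on the blank, 39 mm from the axis and 49 mm above the foot; x points out of the pad.
- blank_top (a point): Centre of the blank's top face, 135 mm above the foot.
- scanner: Fixed scanner: plain grey upright block 70 mm deep x 100 mm wide x 125 mm high with a dark window in the side that faces the rail. It stands beyond the rail (rail x = 115 mm) exactly abreast of either the left or the right stop. Origin: centre of its underside; axes as the rail's, the window looks along its -x.
- scanner_window (a point): Centre of the scanner's window, on its front face, 35 mm ahead of the block's centre and 99 mm above the bench; axes as the rail's, the window looks along -x.
- sander: Fixed small spindle sander abreast of the other end stop: grey base 90 x 110 x 50 mm (centre 10 mm behind the origin) with an upright cork-coloured drum of 44 mm diameter, 136 mm high over all. Origin on the bench. Not used.
- glue: Bystander: white bottle, diameter 52 mm, 150 mm tall, beyond the rail between scanner and sander. Origin: centre of its underside.
- cork_block: Bystander: cork sanding block 65 x 115 x 30 mm on the robot's side of the rail. Origin: centre of its underside.
- chisel: Bystander: chisel 200 mm long with a wooden handle lying on the robot's side of the rail. Origin: about its middle.
Things that resemble listed ones, but are neither listed nor needed, are in the scene too. Leave any green or purple look-alike of the blank alone.

How it is judged:
At the end, for the whole second after the job is handed in: The sled rests in the stop abreast of the scanner (centre within 6 mm of the window along the rail); the blank stands upright in its ring (foot within 8 mm of the seat, tilt under 0.1 rad), pad towards the scanner and square to its window within 0.26 rad; all at rest (y of sled_seat in the frame of scanner_window between -0.006 and 0.006 m and angle between the x axis of blank and the x axis of scanner, either way round below 0.26 rad and x of blank_pad in the frame of scanner_window above -0.055 m and distance between blank and sled_seat below 0.008 m and angle between blank's own z axis and vertical below 0.1 rad and linear speed of blank below 0.02 m/s and velocity of joint sled between -0.01 and 0.01 m/s); the robot touches nothing.
It fails at once if the bottle, the cork block or the chisel is shifted by more than 30 mm or the bottle is knocked over (distance of any of glue, cork_block, chisel from where it was at the start of the episode above 0.03 m or angle between glue's own z axis and vertical above 0.6 rad).
It also fails if it takes over 48 s, if anything falls off the work surface, if the arm or the gripper's body presses on something with over 40 N, if the wrist force passes 120 N, or if a joint passes its speed limit or range.

ROBOT

A 6-joint arm with a two-finger parallel gripper is mounted at the origin on the work surface. World frame = base frame: x ahead of the robot, y to its left, z up, the work surface at z = 0. Lengths are in m, angles in rad, forces in N, time in s.
With the tool pointing down it reaches from about 0.425 to 1.125 m from the base axis. Payload 14.9 kg.
Tool frame: the origin (TCP) lies midway between the tips of the shut fingers; the grasp point (between the pads) lies ctrl.tcp_to_grasp behind it (ctrl.tcp_to_grasp is the distance from the TCP to the grasp point, in m); z points along the fingers, y is the direction in which the jaws open and shut (so a half turn about z gives the same grasp; the last joint's range is limited). The gripper opens to 91 mm and grips with 3 to 60 N. Pads are 32 mm wide; open, the fingers measure 118 mm over their backs; the gripper's body (76 mm by 178 mm) begins 60 mm behind the grasp point.
Start: joints at [1.072, 0.379, 1.734, -0, 1.028, -0.033], TCP at [0.314, 0.625, 0.187] pointing down, gripper open.
Joint ranges: [-2.77, 2.77], [-0.74, 2.19], [0, 2.66], [-1.06, 4.2], [0.31, 2.87], [-3.08, 3.08]. Speed limits (rad/s): [1.89, 1.89, 2.39, 3.14, 3.14, 3.14].

INTERFACE

Orientations are given as a unit quaternion [w, x, y, z].
In Python, from plant import sensors, get_image, calibration, ctrl, models gives the robot as it stands.
- The arm moves only by the tool drive_tool, never from a script. Its argument "moves" is a list of rows, each a list of 3 entries, a list of its own where there are three numbers: the shift along the tool's x, y, z in cm, then the turn, a rotation vector about the tool's x, y, z in degrees, then the finger opening in cm, from 0 to 9.12. In form: [[[tx, ty, tz], [rx, ry, rz], fingers], ...]. A call has 1 to 8 rows; each row shifts and turns the commanded pose from where the row before left it, along the tool's axes as they then stand; what a row does not reach is not made up. A row lasts 1/10 s, in which the tool goes at most 50 mm and 8.59 degrees, less where a joint would pass 70% of its speed; a pose out of reach is approached as far as the arm can. A call is refused whole if a number of a shift passes 5 or a number of a turn 8.59, either way. A call with a gripper value outside its range is refused whole. The fingers move at their own pace and stop on an object; "newtons" is the grip in N (left out, the last holds). Time passes only in rows, so rows that do not move let the fingers close. It gives the time, the measured TCP pose, the force and the opening at its end, in the units of the state.
- sensors.get_obs(): the state, without advancing time (a new reading comes with each control period).
- get_image(name): name is "scene" or "side" or "wrist"; returns the picture (480x640x3 uint8, blue, green, red); there is no depth.
- calibration(name): a dict with "fx", "fy", "cx", "cy" (pixels), "pose" (4x4, takes a point from camera to world coordinates). Camera axes: x right, y down, z forward; pixel columns grow to the right and rows downward; lengths in m; the calibration is good to about 2 mm. The wrist camera is an equidistant fisheye: a pixel r from the principal point sees the ray r / f radians off the axis. A picture is of the moment at which its call begins: read the wrist's pose just before it. calibration takes no time and is no camera call; for the wrist camera it gives the pose at the moment of the call.
- ctrl.hand_in(): hands the job in, once; it reports no verdict.
Trained networks look in the newest picture that a camera, given by its name, has taken for a name from the list of things; names that differ only in an ending like _2 or _b are one class to them, and where a whole thing is asked for, a point or a joint stands for the part that bears it (a point fixed in the world has none). Each returns a list of dicts, best first, with "conf" (0 to 1); they miss things now and then, are a little off and sometimes report something else, mostly with a low value. They report only what shows in the picture. A call takes as long as a camera call. They do not tell look-alikes from the thing itself.
- models.search_frame(camera, target): "extent" ([left, top, width, height] in pixels, round what is visible of it).
- models.cut_out(camera, target): "mask" (480x640 bool, what is visible of it) and "extent" ([left, top, width, height] in pixels, round what is visible of it).
The state is a dict: "time_s": time; "q": joint angles; "joint_vel": joint speeds; "tau": joint torques, N m; "ee_pos": TCP position; "orientation": TCP orientation; "contact_force": force on the tool from outside, world axes, zero at the start; "wrist_torque": the same for the moment, N m; "grip_width": finger opening in m.
Only numpy, scipy, OpenCV 4.12 (cv2) and the standard library are available. Lean on these libraries where they do the work, as an engineer would, in place of code of your own. Each camera call takes 0.05 s, during which the arm holds its last target. There are 200 camera calls.

## Working session

There is one attempt and no reset: what is moved stays moved. The work goes in short steps, Python scripts to look and compute and a tool call to move; the robot and the scene stay as the last step left them, time stands still between calls to the robot, and variables do not carry over. Pictures are saved under pics/ and viewed, about 8 in all and at most 12, crops included, and the job is handed in when it is done.

Besides the shell and the picture viewer there is one more tool, called as name(argument=value, ...) on one line, values as JSON. drive_tool: Moves the arm, as the interface text tells. Its arguments: {"type":"object","properties":{"moves":{"type":"array","items":{"type":"array"}},"newtons":{"type":"number"}},"required":["moves"]}

```bash
mkdir -p pics; ls; python3 - <<'E'
from plant import sensors,get_image,calibration,ctrl,models
import cv2,numpy as np
a=get_image("scene");b=get_image("side")
cv2.imwrite("pics/a.png",a);cv2.imwrite("pics/b.png",b)
print(sensors.get_obs(),ctrl.tcp_to_grasp)
for c in("scene","side"):
  k=calibration(c);print(c,k["fx"],k["cx"],k["cy"],np.round(k["pose"],3).tolist())
  for t in("rail","blank","blank_pad","scanner","scanner_window","sled","sander","glue","sled_handle_left"):
    try:print(t,[(np.round(d["extent"]).tolist(),round(d["conf"],2)) for d in models.search_frame(c,t)][:4])
    except Exception as e:print(t,e)
E
```

```text
pics
{'time_s': 0.1, 'q': array([ 1.07171235e+00,  3.79356537e-01,  1.73467368e+00,  1.22141070e-05,
        1.02849964e+00, -3.33288061e-02]), 'joint_vel': array([ 0.00073842, -0.00126436, -0.00083804, -0.00015565,  0.00061787,
       -0.00049732]), 'tau': array([-4.14715914e-04, -7.65041041e+01, -4.35291231e+01,  6.51290780e-02,
        3.98601335e-02,  3.97390306e-05]), 'ee_pos': array([0.31422012, 0.62511839, 0.18597769]), 'orientation': array([-1.28321043e-04,  2.30781430e-01,  9.73005505e-01, -4.50717135e-04]), 'contact_force': array([ 0.10883288,  0.56653308, -0.04079704]), 'wrist_torque': array([-0.04884445, -0.02739076,  0.06134965]), 'grip_width': 0.09117257648433486} 0.0188
scene 486.4052155904595 314.9577472111461 242.45731434085795 [[0.349, 0.696, -0.628, 1.057], [0.937, -0.27, 0.221, -0.081], [-0.015, -0.666, -0.746, 0.753], [0.0, 0.0, 0.0, 1.0]]
rail [([113.0, 200.0, 339.0, 194.0], 0.85)]
blank [([454.0, 250.0, 51.0, 66.0], 0.98), ([361.0, 322.0, 46.0, 73.0], 0.88), ([273.0, 216.0, 43.0, 67.0], 0.81), ([257.0, 176.0, 27.0, 60.0], 0.64)]
blank_pad [([275.0, 211.0, 41.0,
[... 661 characters left out ...]
([299.0, 193.0, 154.0, 285.0], 0.65)]
blank [([184.0, 262.0, 41.0, 83.0], 0.97), ([198.0, 370.0, 64.0, 106.0], 0.86), ([421.0, 231.0, 48.0, 84.0], 0.83), ([329.0, 202.0, 40.0, 84.0], 0.64)]
blank_pad [([422.0, 236.0, 46.0, 79.0], 0.96), ([184.0, 262.0, 43.0, 83.0], 0.87), ([328.0, 201.0, 39.0, 85.0], 0.82), ([199.0, 372.0, 55.0, 102.0], 0.62)]
scanner [([259.0, 196.0, 43.0, 76.0], 0.73), ([250.0, 292.0, 64.0, 108.0], 0.72), ([420.0, 329.0, 86.0, 79.0], 0.57)]
scanner_window [([259.0, 194.0, 40.0, 80.0], 0.82)]
sled [([313.0, 220.0, 91.0, 112.0], 0.96)]
sander [([248.0, 291.0, 66.0, 108.0], 0.62)]
glue [([255.0, 229.0, 36.0, 71.0], 0.88)]
sled_handle_left [([310.0, 220.0, 91.0, 114.0], 0.84)]
```

View pics/a.png

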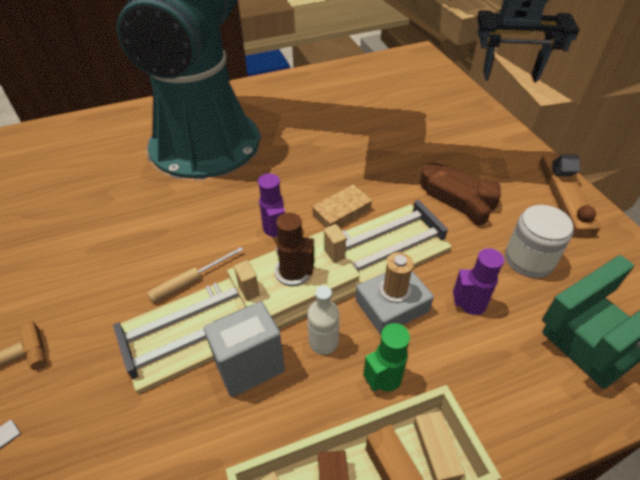

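View pics/b.png

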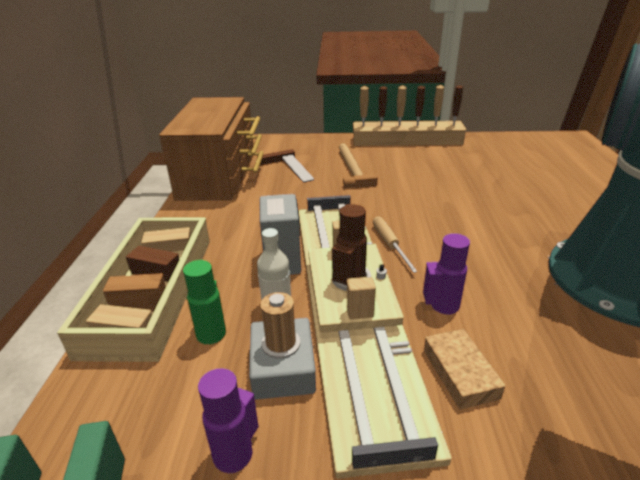

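Scene: the blank (~290,245) is at the middle stop and the scanner (~243,345) is abreast of the right (-y) stop. The bottle is at (323,320), the cork at (342,206) and the chisel at (195,275). I'll measure these and zoom on the pad.

```bash
cat >h.py <<'E'
import numpy as np,cv2
from plant import sensors,get_image,calibration,ctrl,models
def ray(c,u,v,z):
    k=calibration(c);P=np.array(k["pose"])
    d=P[:3,:3]@[(u-k["cx"])/k["fx"],(v-k["cy"])/k["fy"],1]
    return P[:3,3]+d*(z-P[2,3])/d[2]
def proj(c,p):
    k=calibration(c);P=np.array(k["pose"]);q=P[:3,:3].T@(np.array(p)-P[:3,3])
    return [k["fx"]*q[0]/q[2]+k["cx"],k["fy"]*q[1]/q[2]+k["cy"]]
E
python3 - <<'E'
from h import *
for n,c,u,v,z in [("hR","scene",243,268,.109),("hL","scene",335,232,.109),("cornerRfar","scene",138,384,.016),("cornerLfar","scene",451,248,.016),("blanktop","scene",290,221,.184),("blanktop","side",352,212,.184),("hL","side",361,284,.109),("cLfar","side",340,469,.016),("cLnear","side",453,461,.016),("scan top","scene",243,326,.125),("glue top","scene",323,293,.15),("glue","side",270,234,.15)]:
  print(n,c,ray(c,u,v,z).round(3))
a=cv2.imread("pics/a.png")[195:325,205:375];b=cv2.imread("pics/b.png")[190:330,280:420]
cv2.imwrite("pics/c.png",np.hstack([cv2.resize(a,(510,390),interpolation=2),cv2.resize(b,(290,390)*1 if 0 else (290,390),interpolation=2)]))
E
```

```text
hR scene [ 0.525 -0.024  0.109]
hL scene [0.504 0.153 0.109]
cornerRfar scene [ 0.621 -0.237  0.016]
cornerLfar scene [0.549 0.386 0.016]
blanktop scene [0.52  0.067 0.184]
blanktop side [0.518 0.075 0.184]
hL side [0.506 0.158 0.109]
cLfar side [0.538 0.39  0.016]
cLnear side [0.405 0.378 0.016]
scan top scene [ 0.647 -0.054  0.125]
glue top scene [0.651 0.074 0.15 ]
glue side [0.647 0.083 0.15 ]
```

View pics/c.png

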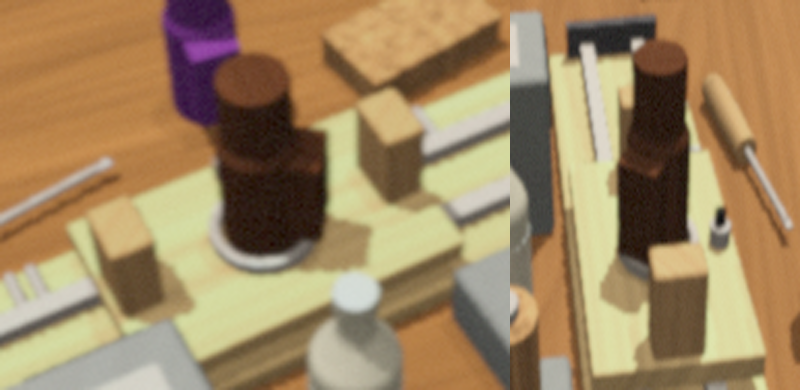

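```bash
python3 - <<'E'
from h import *
c=np.array([.517,.067])
a=cv2.imread("pics/a.png");b=cv2.imread("pics/b.png");out=[]
for deg in(50,70,90):
  ia=cv2.resize(a[195:325,205:375],None,fx=3,fy=3);ib=cv2.resize(b[190:330,290:400],None,fx=3,fy=3)
  t=np.radians(deg);X=np.array([np.cos(t),np.sin(t)]);Y=np.array([-X[1],X[0]])
  for cam,im,o in(("scene",ia,(205,195)),("side",ib,(290,190))):
    f=lambda p:tuple(int(round(3*(q-w))) for q,w in zip(proj(cam,p),o))
    R=[f([*(c+.039*X+s*.017*Y),z]) for s,z in((-1,.065),(1,.065),(1,.131),(-1,.131))]
    R2=[f([*(c+.02*X+s*.017*Y),.131]) for s in(1,-1)]
    cv2.polylines(im,[np.array(R)],1,(0,255,255),1)
    cv2.polylines(im,[np.array(R[2:4]+R2[::-1])],1,(255,255,0),1)
    for r,z in((.025,.049),(.021,.184)):
      cv2.polylines(im,[np.array([f([c[0]+r*np.cos(q),c[1]+r*np.sin(q),z]) for q in np.linspace(0,6.28,24)])],1,(0,255,0),1)
  out.append(np.vstack([ia[50:290,180:420],ib[20:340,:240]]))
cv2.imwrite("pics/d.png",np.hstack(out))
E
```

```text
(no output)
```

View pics/d.png

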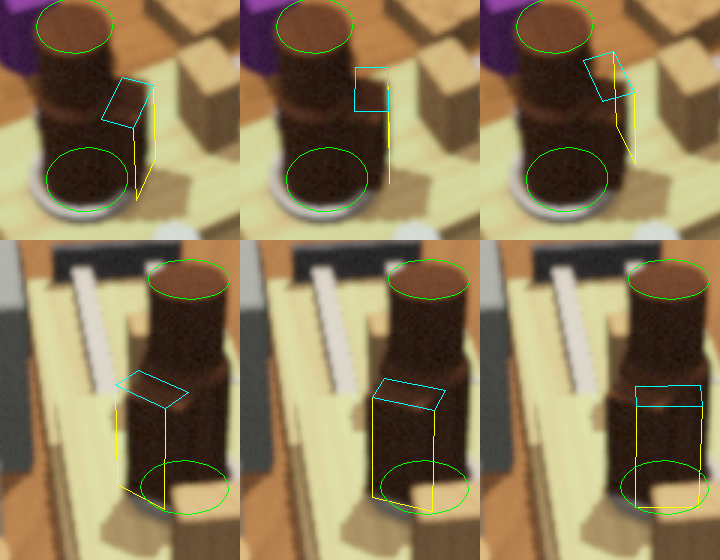

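The overlay puts the pad's azimuth at about 60°, and the rail's yaw is about 6.7°. So I need to turn it about -53° with the grip on the upper neck. Next I move above the blank.

drive_tool(moves=[[[-1.5,-1.5,-4],[0,0,0],9.1],[[-3,-2.8,-2],[0,0,0],9.1],[[-3.4,-3.2,0],[0,0,0],9.1],[[-3.4,-3.2,0],[0,0,0],9.1],[[-3.4,-3.2,0],[0,0,0],9.1],[[-3.4,-3.2,0],[0,0,0],9.1],[[-3.4,-3.2,0],[0,0,0],9.1],[[-3.4,-3.2,0],[0,0,0],9.1]], newtons=25)

```text
time_s: 1.8
ee_pos: [0.4317, 0.3019, 0.2468]
orientation: [0.0, 0.231, 0.973, 0.0]
contact_force: [1.1, 0.0, -0.3]
grip_width: 0.0911
```

drive_tool(moves=[[[-3.4,-3.2,0],[0,0,0],9.1],[[-3.4,-3.2,0],[0,0,0],9.1],[[-3.4,-3.2,0],[0,0,0],9.1],[[-3.0,-2.8,0],[0,0,0],9.1],[[-2,-1.8,0],[0,0,0],9.1],[[0,0,0],[0,0,0],9.1],[[0,0,0],[0,0,0],9.1]])

```text
time_s: 2.5
ee_pos: [0.5034, 0.1082, 0.2466]
orientation: [-0.0, 0.231, 0.973, 0.0]
contact_force: [-0.0, -0.4, -0.2]
grip_width: 0.091
```

drive_tool(moves=[[[-1.5,-1.5,0],[0,0,0],9.1],[[-1.5,-1.5,0],[0,0,0],9.1],[[0,0,0],[0,0,0],9.1],[[0,0,0],[0,0,0],9.1]])

```text
time_s: 2.9
ee_pos: [0.5165, 0.069, 0.2465]
orientation: [-0.0, 0.231, 0.973, 0.0]
contact_force: [0.1, 0.1, 0.1]
grip_width: 0.091
```

```bash
cat >>h.py <<'E'
def fray(u,v,z,k=None):
    k=k or calibration("wrist");P=np.array(k["pose"])
    x=np.array([(u-k["cx"])/k["fx"],(v-k["cy"])/k["fy"]]);r=np.hypot(*x)
    d=P[:3,:3]@np.r_[x/r*np.sin(r),np.cos(r)]
    return P[:3,3]+d*(z-P[2,3])/d[2]
def fproj(p,k=None):
    k=k or calibration("wrist");P=np.array(k["pose"]);q=P[:3,:3].T@(np.array(p)-P[:3,3])
    r=np.arctan2(np.hypot(q[0],q[1]),q[2]);n=q[:2]/np.hypot(q[0],q[1])*r
    return [k["fx"]*n[0]+k["cx"],k["fy"]*n[1]+k["cy"]]
def circ(im,pr,c,r,z,col):
    cv2.polylines(im,[np.array([pr([c[0]+r*np.cos(q),c[1]+r*np.sin(q),z]) for q in np.linspace(0,6.28,40)]).round().astype(int)],1,col,1)
E
python3 - <<'E'
from h import *
k=calibration("wrist");w=get_image("wrist");print(sensors.get_obs()["ee_pos"])
pr=lambda p:fproj(p,k)
c=[.517,.067]
circ(w,pr,c,.021,.184,(0,255,0));circ(w,pr,c,.034,.059,(0,255,255))
y=np.array([-.1166,.993])
for s in(-1,1):
  h=np.array(c)+s*.088*y;circ(w,pr,h,.014,.109,(255,0,0))
cv2.imwrite("pics/e.png",w)
E
```

```text
[0.51635272 0.06914843 0.24648255]
```

View pics/e.png

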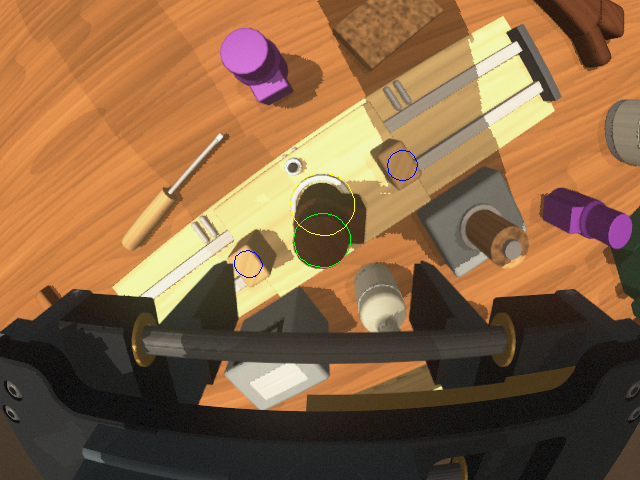

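The wrist view agrees: the neck circle matches at (322,240), the handles at (403,165) and (248,262), and the pad points right at about (355,215), about 38° from the rail's axis. Next I descend and grip gently.

drive_tool(moves=[[[-0.2,-0.1,3],[0,0,0],9.1],[[0,0,3],[0,0,0],9.1],[[0,0,2.5],[0,0,0],9.1],[[0,0,1.4],[0,0,0],9.1],[[0,0,0],[0,0,0],9.1],[[0,0,0],[0,0,0],3.5],[[0,0,0],[0,0,0],3.5],[[0,0,0],[0,0,0],3.5]], newtons=15)

```text
time_s: 3.75
ee_pos: [0.5187, 0.0665, 0.1487]
orientation: [0.001, 0.231, 0.973, 0.0]
contact_force: [-0.1, -0.7, 0.5]
grip_width: 0.07
```

drive_tool(moves=[[[0,0,0],[0,0,0],3.5],[[0,0,0],[0,0,0],3.5],[[0,0,0],[0,0,0],3.5],[[0,0,0],[0,0,0],3.5]])

```text
time_s: 4.15
ee_pos: [0.5181, 0.0664, 0.1476]
orientation: [0.0, 0.231, 0.973, -0.0]
contact_force: [-0.3, -0.7, 2.3]
grip_width: 0.0415
```

Gripped at 41.5 mm. Now I turn it +53° about tool z.

drive_tool(moves=[[[0,0,0],[0,0,6.6],3.5],[[0,0,0],[0,0,6.6],3.5],[[0,0,0],[0,0,6.6],3.5],[[0,0,0],[0,0,6.6],3.5],[[0,0,0],[0,0,6.6],3.5],[[0,0,0],[0,0,6.6],3.5],[[0,0,0],[0,0,6.6],3.5],[[0,0,0],[0,0,6.6],3.5]])

```text
time_s: 4.95
ee_pos: [0.5182, 0.0665, 0.1476]
orientation: [0.0, 0.641, 0.767, 0.0]
contact_force: [-0.4, 0.3, 0.3]
grip_width: 0.0412
```

drive_tool(moves=[[[0,0,0],[0,0,0],3.5],[[0,0,0],[0,0,0],3.5],[[0,0,0],[0,0,0],9.1],[[0,0,0],[0,0,0],9.1],[[0,0,0],[0,0,0],9.1],[[0,0,0],[0,0,0],9.1],[[0,0,-2],[0,0,0],9.1],[[0,0,-4],[0,0,0],9.1]])

```text
time_s: 5.75
ee_pos: [0.5161, 0.0662, 0.2058]
orientation: [-0.002, 0.639, 0.769, -0.002]
contact_force: [0.7, -0.0, 0.8]
grip_width: 0.0862
```

drive_tool(moves=[[[0,0,-4],[0,0,0],9.1],[[0,0,0],[0,0,0],9.1],[[0,0,0],[0,0,0],9.1]])

```text
time_s: 6.05
ee_pos: [0.5184, 0.0665, 0.2481]
orientation: [0.001, 0.639, 0.769, 0.001]
contact_force: [0.0, -1.1, -1.1]
grip_width: 0.091
```

```bash
python3 - <<'E'
from h import *
k=calibration("wrist");w=get_image("wrist");o=sensors.get_obs();print(o["ee_pos"],o["orientation"],o["q"])
pr=lambda p:fproj(p,k)
c=np.array([.517,.067]);t=.117
X=np.array([np.cos(t),np.sin(t)]);Y=np.array([-X[1],X[0]])
circ(w,pr,c,.021,.184,(0,255,0))
cv2.polylines(w,[np.array([pr([*(c+a*X+b*Y),.131]) for a,b in((.02,-.017),(.039,-.017),(.039,.017),(.02,.017))]).astype(int)],1,(255,255,0),1)
cv2.polylines(w,[np.array([pr([*(c+a*X+(b+.088)*Y),.109]) for a,b in((.02,-.014),(.02,.014),(-.02,.014),(-.02,-.014))]).astype(int)],1,(255,0,0),1)
cv2.imwrite("pics/f.png",w)
E
```

```text
[0.51770701 0.06639249 0.24704384] [-1.02719451e-04  6.39282857e-01  7.68971656e-01 -9.96408735e-05] [ 8.28907640e-02  2.03546925e-02  2.04989887e+00  2.04398034e-06
  1.07162530e+00 -1.00775917e-01]
```

View pics/f.png

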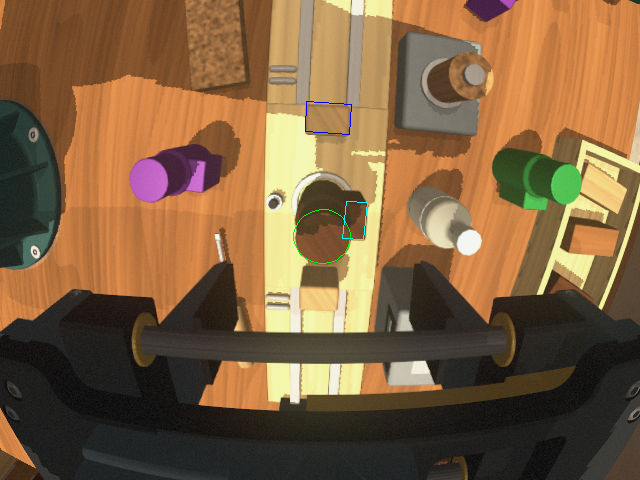

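```bash
python3 - <<'E'
from h import *
k=calibration("wrist");w=get_image("wrist");pr=lambda p:fproj(p,k)
c=np.array([.517,.067]);S=6;o=np.array([280,160]);out=[]
g=cv2.convertScaleAbs(w[160:270,280:380],alpha=2.2)
for d in(None,7,20):
  im=cv2.resize(g,None,fx=4,fy=4,interpolation=2)[:,:266*1+134]
  if d:
    t=np.radians(d);X=np.array([np.cos(t),np.sin(t)]);Y=np.array([-X[1],X[0]])
    for L,z in((((.02,-.017),(.039,-.017),(.039,.017),(.02,.017)),.131),):
      cv2.polylines(im,[((np.array([pr([*(c+a*X+b*Y),z]) for a,b in L])-o)*4).astype(int)],1,(255,255,0),1)
  out.append(im[:,140:])
cv2.imwrite("pics/g.png",np.hstack(out))
E
```

```text
(no output)
```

View pics/g.png

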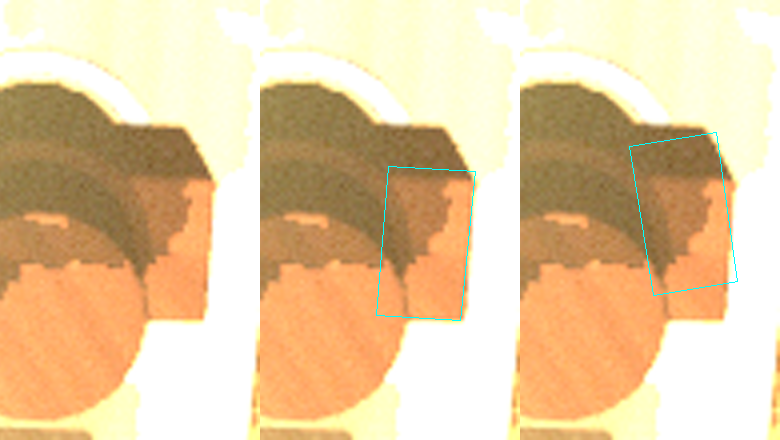

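The pad is square at about 7–8° (target 6.7°). Now I grip the left handle across the rail.

drive_tool(moves=[[[0,0,0],[0,0,3.8],9.1],[[2.9,0,0],[0,0,0],9.1],[[3,0,0],[0,0,0],9.1],[[2.9,0,0],[0,0,0],9.1],[[0,0,2],[0,0,0],9.1],[[0,0,3],[0,0,0],9.1],[[0,0,3],[0,0,0],9.1],[[0,0,3],[0,0,0],9.1]])

```text
time_s: 6.95
ee_pos: [0.5067, 0.1537, 0.1351]
orientation: [-0.001, 0.664, 0.747, -0.001]
contact_force: [-0.0, -0.4, -0.3]
grip_width: 0.0909
```

drive_tool(moves=[[[0,0,3],[0,0,0],9.1],[[0,0,2],[0,0,0],9.1],[[0,0,0.9],[0,0,0],9.1],[[0,0,0],[0,0,0],9.1],[[0,0,0],[0,0,0],9.1]])

```text
time_s: 7.45
ee_pos: [0.5079, 0.1539, 0.0789]
orientation: [0.0, 0.664, 0.747, 0.0]
contact_force: [0.5, 0.3, 0.7]
grip_width: 0.0909
```

drive_tool(moves=[[[0,0,0],[0,0,0],3],[[0,0,0],[0,0,0],3],[[0,0,0],[0,0,0],3],[[0,0,0],[0,0,0],3],[[0,0,0],[0,0,0],3],[[0,0,0],[0,0,0],3],[[0,0,0],[0,0,0],3]], newtons=40)

```text
time_s: 8.15
ee_pos: [0.5062, 0.1536, 0.0782]
orientation: [-0.001, 0.664, 0.747, -0.001]
contact_force: [-3.0, -0.6, 10.0]
grip_width: 0.0393
```

drive_tool(moves=[[[-0.4,0,0],[0,0,0],3],[[-0.6,0,0],[0,0,0],3],[[-0.8,0,0],[0,0,0],3],[[-1,0,0],[0,0,0],3],[[-1,0,0],[0,0,0],3],[[-1,0,0],[0,0,0],3],[[-1,0,0],[0,0,0],3],[[-1,0,0],[0,0,0],3]])

```text
time_s: 8.95
ee_pos: [0.5157, 0.0854, 0.0784]
orientation: [-0.0, 0.665, 0.747, -0.0]
contact_force: [-1.0, 1.3, -3.2]
grip_width: 0.0391
```

drive_tool(moves=[[[-1,0,0],[0,0,0],3],[[-1,0,0],[0,0,0],3],[[-1,0,0],[0,0,0],3],[[-1,0,0],[0,0,0],3],[[-1,0,0],[0,0,0],3],[[-0.8,0,0],[0,0,0],3],[[-0.6,0,0],[0,0,0],3],[[-0.4,0,0],[0,0,0],3]])

```text
time_s: 9.75
ee_pos: [0.5248, 0.0182, 0.0785]
orientation: [0.001, 0.665, 0.747, 0.001]
contact_force: [10.0, 3.5, -16.1]
grip_width: 0.0391
```

drive_tool(moves=[[[-0.4,0,0],[0,0,0],3],[[0,0,0],[0,0,0],3],[[0,0,0],[0,0,0],3],[[0,0,0],[0,0,0],3]])

```text
time_s: 10.15
ee_pos: [0.5253, 0.0146, 0.0785]
orientation: [0.001, 0.665, 0.747, 0.001]
contact_force: [9.7, 5.2, -16.3]
grip_width: 0.039
```

drive_tool(moves=[[[0,0,0],[0,0,0],9.1],[[0,0,0],[0,0,0],9.1],[[0,0,0],[0,0,0],9.1],[[0,0,0],[0,0,0],9.1],[[0,0,0],[0,0,0],9.1],[[0,0,0],[0,0,0],9.1],[[0,0,-2],[0,0,0],9.1],[[0,0,-4],[0,0,0],9.1]])

```text
time_s: 10.95
ee_pos: [0.5222, 0.0148, 0.137]
orientation: [-0.002, 0.664, 0.747, -0.002]
contact_force: [0.4, -0.2, 1.4]
grip_width: 0.0908
```

drive_tool(moves=[[[0,0,-4],[0,0,0],9.1],[[0,0,-4],[0,0,0],9.1],[[-3,0,-3],[0,0,0],9.1],[[-3,0,0],[0,0,0],9.1],[[-2.5,0,0],[0,0,0],9.1],[[0,0,0],[0,0,0],9.1],[[0,0,0],[0,0,0],9.1]])

```text
time_s: 11.65
ee_pos: [0.5338, -0.0698, 0.2484]
orientation: [-0.0, 0.665, 0.747, -0.0]
contact_force: [0.1, -0.7, 0.1]
grip_width: 0.0907
```

```bash
python3 - <<'E'
from h import *
k=calibration("wrist");w=get_image("wrist");o=sensors.get_obs();print(o["ee_pos"],o["contact_force"])
pr=lambda p:fproj(p,k)
t=.117;X=np.array([np.cos(t),np.sin(t)]);Y=np.array([-X[1],X[0]]);c=np.array([.517,.067])-.14*Y
w=cv2.resize(w,(800,600),interpolation=2);s=1.25
circ(w,lambda p:np.array(pr(p))*s,c,.021,.184,(0,255,0))
def box(L,z,col):cv2.polylines(w,[(s*np.array([pr([*(c+a*X+b*Y),z]) for a,b in L])).astype(int)],1,col,1)
box(((.02,-.017),(.039,-.017),(.039,.017),(.02,.017)),.131,(255,255,0))
box(((.02,.074),(.02,.102),(-.02,.102),(-.02,.074)),.109,(255,0,0))
box(((.08,-.05),(.15,-.05),(.15,.05),(.08,.05)),.125,(0,0,255))
cv2.imwrite("pics/i.png",w[100:480,200:700]);
a=get_image("scene");cv2.imwrite("pics/j.png",cv2.resize(a[170:420,100:400],None,fx=2.3,fy=2.3))
E
```

```text
[ 0.53381802 -0.06927297  0.24836085] [ 0.22681913 -0.01677915  0.41953445]
```

View pics/i.png

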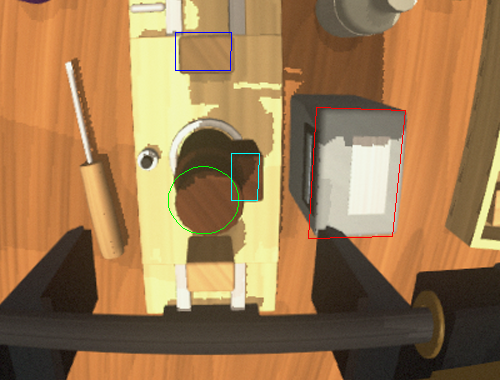

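View pics/j.png

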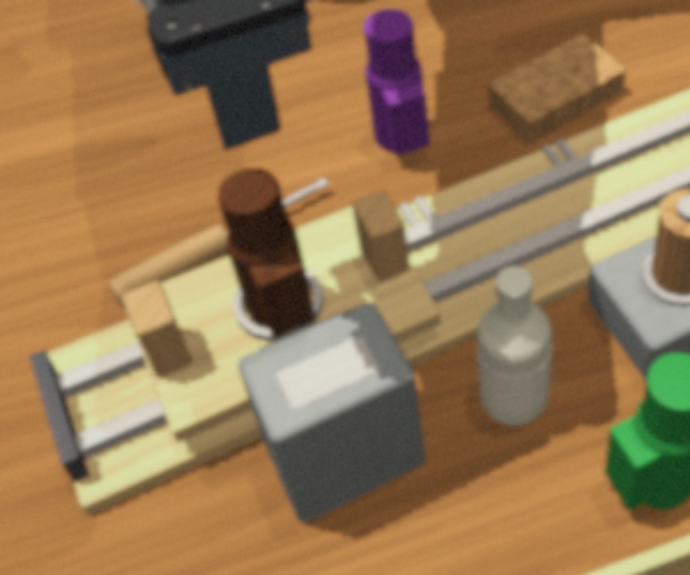

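```bash
python3 - <<'E'
from h import *
k=calibration("wrist");w=get_image("wrist");pr=lambda p:fproj(p,k)
t=.117;X0=np.array([np.cos(t),np.sin(t)]);Y0=np.array([-X0[1],X0[0]]);c=np.array([.517,.067])-.14*Y0
o=np.array([275,95]);g=cv2.convertScaleAbs(w[95:305,275:405],alpha=1.5);out=[]
for d in(None,7,20):
  im=cv2.resize(g[:150],None,fx=4,fy=4,interpolation=2)
  if d:
    t=np.radians(d);X=np.array([np.cos(t),np.sin(t)]);Y=np.array([-X[1],X[0]])
    P=lambda L,X,Y,z,col:cv2.polylines(im,[((np.array([pr([*(c+a*X+b*Y),z]) for a,b in L])-o)*4).astype(int)],1,col,1)
    P(((.02,-.017),(.039,-.017),(.039,.017),(.02,.017)),X,Y,.131,(255,255,0))
    P(((.02,.074),(.02,.102),(-.02,.102),(-.02,.074)),X0,Y0,.109,(255,0,0))
    circ(im,lambda p:(np.array(pr(p))-o)*4,c,.021,.184,(0,160,0))
    circ(im,lambda p:(np.array(pr(p))-o)*4,c,.034,.059,(0,0,255))
  out.append(im[:,130:396])
cv2.imwrite("pics/k.png",np.hstack(out))
E
```

```text
(no output)
```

View pics/k.png

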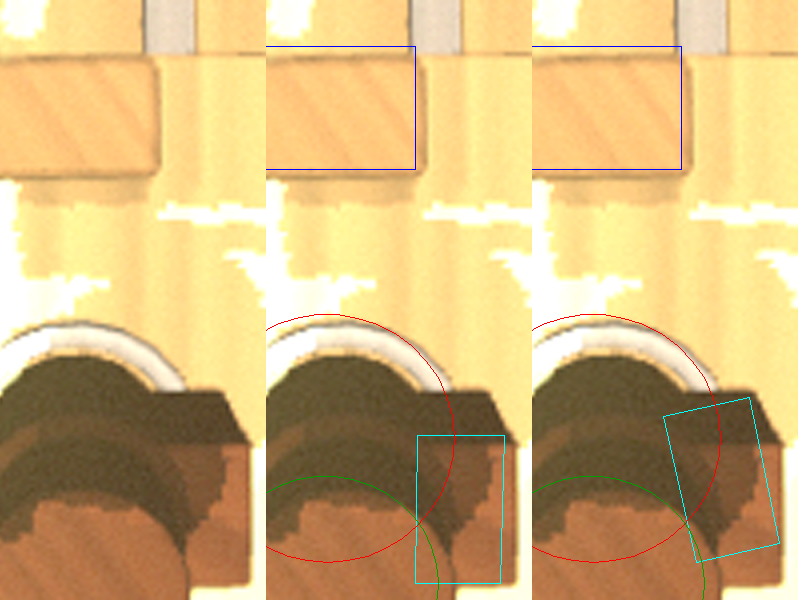

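The pad edges run parallel to the rail box, so it is square at about 7°. The handle and ring sit about 2 mm past my predicted stop, which is within calibration error and the 6 mm capture. The blank is upright in its ring, the bystanders look undisturbed and the arm is clear, so I'm handing in.

```bash
python3 -c "
from plant import ctrl,sensors
print(sensors.get_obs()['contact_force']);print(ctrl.hand_in())"
```

```text
[ 0.24332065 -0.10963529  0.84667738]
the job is handed in; nothing more can be done
None
```

The pad now faces the scanner, the sled is at the right-hand stop in front of it, and the job is handed in at about 12 s of robot time. `hand_in` reports no verdict.

**What I did:** I gripped the blank by its round neck and turned it about 53° clockwise. Then I released it, gripped the left handle and slid the sled 140 mm to that stop, let go and raised the arm clear.

**Last checks:**
- **Pad:** in the last close-up it is square to the rail within a few degrees; the limit is 15°.
- **Blank:** it stands upright in its ring.
- **Sled:** it read about 2 mm past the position I predicted. That is within the camera error and the 6 mm limit, but I took no separate measurement that it clicked in.
- **Bystanders:** the bottle, cork block and chisel look undisturbed by eye; I did not measure their positions again.
- **Arm:** it hung clear of everything at the end, with the tool force reading under 1 N.

While I held the sled at the stop, the force reading rose to about 20 N in all, probably because my line was slightly off the rail. It dropped to near zero once I let go.

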